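# Snap the power pack into its charging dock

## Task

Push the black power pack across the desk into the white charging dock until both spring clips have snapped shut behind it and it sits fully home and square, then let go of it. Keep the pack flat on the desk, do not ram it against the stops, and leave the mug, the stapler and the block of notes where they are.

Things in the scene. Friction and masses are not known exactly. Their poses are not given: they have to be found in the camera images.
- pack: Loose black power pack, a flat block 88 (x) by 160 (y) by 38 mm high, 0.4 to 0.75 kg, too wide for most grippers: it slides on the desk. Origin: centre of its underside. Its +x face (brass contacts) enters the dock first. End faces at y = +-80, flat from x = -39 to +18. Upright edges chamfered: 14 in y over 26 in x at the +x face, 9 in y over 5 in x at the -x face. Starts within 0.3 rad of straight ahead.
- pack_back (a point): Middle of the pack's -x face (the one to push, marked by an orange line on top), 19 mm above its underside, at the pack's x = -44 mm. This face is flat over y = -71 to +71 mm. More than 45 N from the gripper counts as ramming and damages it.
- dock: White charging dock fixed to the desk, no floor. Origin on the desk, +x into the dock, mouth at -x, y along its width: a seated pack's pose equals the dock's pose. Rubber stops 1.5 mm beyond the seated position. A sprung block in the middle of the back pushes back with 2 to 5 N over the last 6 mm: a pack not caught by both clips is pushed out again.
- dock_hood (a point): Middle of the front edge of the dock's hood, on its underside: at the dock's x = 8, z = 47 mm. The hood is 230 mm wide, 53 to 56 mm high and reaches back to x = 74 mm, so the pack can only enter by sliding along +x. Cheeks beside the pack stand at x = 32 to 56, y = +-100 to +-114 mm.
- clip_left (a joint): Left (+y) spring clip, a steel leaf hinged at the dock's x = 30, y = 92 mm, 76 mm long. Rad: 0 shut, grows as its roller is spread outwards; 0.09 with the pack's end face passing; under 0.015 once snapped in behind the pack. The roller presses inwards with 2 N (shut) to 3.5 N (spread). Pushing the pack in takes 8 to 18 N in all. If one clip has not snapped, push that end of the pack.
- clip_right (a joint): Right (-y) spring clip, the mirror image, hinged at y = -92 mm; same values.
- clip_left_nose (a point): Top of the left clip's orange upright roller, its nose (radius 5 mm, turns freely, 7 to 35 mm above the desk), on its axis; with the clip shut at the dock's x = -46, y = +78 mm.
- clip_right_nose (a point): The same of the right clip; with the clip shut at the dock's x = -46, y = -78 mm.
- mug: Bystander: blue mug, 80 mm across, 92 mm high, handle at its +y. Origin: centre of its underside.
- stapler: Bystander: red and black stapler, 135 mm (x) by 36 mm by 52 mm high. Origin: centre of its underside.
- notes: Bystander: yellow block of notes, 76 by 76 by 30 mm. Origin: centre of its underside.
There are look-alikes about, which are no part of the job. What is shaped like the pack but red is not meant.

How it is judged:
By the outcome, as a careful person would: the job done as asked, in the order asked, and still so for the second after the job is handed in, with the robot touching nothing.
It also fails if it takes over 72 s, if anything falls off the work surface, if the arm or the gripper's body presses on something with over 40 N, if the wrist force passes 120 N, or if a joint passes its speed limit or range.

## Robot

A 7-joint arm with a two-finger parallel gripper is mounted at the origin on the work surface. World frame = base frame: x ahead of the robot, y to its left, z up, the work surface at z = 0. Lengths are in m, angles in rad, forces in N, time in s.
With the tool pointing down it reaches from about 0.35 to 0.9 m from the base axis. Payload 8.1 kg.
Tool frame: the origin (TCP) lies on the centre line of the jaws, within the pads' length; the fingertips stand 22 mm ahead of it and the grasp point (between the pads) lies 3 mm ahead of it; z points along the fingers, y is the direction in which the jaws open and shut (so a half turn about z gives the same grasp; the last joint's range is limited). The gripper opens to 92 mm and grips with 3 to 60 N. Pads are 19 mm wide; open, the fingers measure 130 mm over their backs; the gripper's body (75 mm by 190 mm) begins 47 mm behind the grasp point.
Start: joints at [-1.337, 0.434, 0.025, 1.573, -0.012, 1.134, -0.075], TCP at [0.207, 0.59, 0.249] pointing down, gripper open.
Joint ranges: [-2.62, 2.62], [-0.44, 2.09], [-1.27, 1.32], [0.08, 2.57], [-1.32, 4.46], [0.12, 2], [-2.74, 2.74]. Speed limits (rad/s): [2.22, 2.22, 3.01, 3.01, 3.14, 3.14, 3.14].

## Interface

Orientations are given as a rotation vector (axis times angle).
In Python, from cell import arm gives the robot as it stands.
- The arm moves only by the shell command python3 -m pendant 'ROWS' [FORCE]. ROWS is JSON, a list that holds one entry, the list of rows, each a list of 7 numbers: the shift along the tool's x, y, z in units of 0.04 m (1.0 is 0.04 m), then the turn, a rotation vector about the tool's x, y, z in units of 0.08 rad (1.0 is 0.08 rad), then the closure, from 0 (fully open) to 1 (shut). In form: [[[tx, ty, tz, ax, ay, az, fingers], ...]]. A call has 1 to 20 rows; each row shifts and turns the commanded pose from where the row before left it, along the tool's axes as they then stand; what a row does not reach is not made up. A row lasts 1/12 s, in which the tool goes at most 41.7 mm and 7.16 degrees, less where a joint would pass 70% of its speed; a pose out of reach is approached as far as the arm can. A call with a number of a shift or a turn outside -1 to 1 is refused whole. A call with a gripper value outside its range is refused whole. The fingers move at their own pace and stop on an object; FORCE is the grip in N (left out, the last holds). Time passes only in rows, so rows that do not move let the fingers close. It gives the time, the measured TCP pose, the force and the opening at its end, in the units of the state.
- arm.observe(): the state, without advancing time (a new reading comes with each control period).
- arm.get_image(name): name is "scene" or "top" or "wrist"; returns a dict with "img" (480x640x3 uint8, red, green, blue), "z_map" (480x640 float32, m along the optical axis (not along the pixel's ray), 0 where there is no reading), "K" (3x3 intrinsics, pixels), "R" (3x3) and "t" (3): a world point X has camera coordinates R X + t. Camera axes: x right, y down, z forward; pixel columns grow to the right and rows downward; lengths in m; the calibration is good to about 2 mm. A picture is of the moment at which its call begins.
- arm.sign_off(): hands the job in, once; it reports no verdict.
The state is a dict: "clock": time; "joints": joint angles; "dq": joint speeds; "joint_efforts": joint torques, N m; "position": TCP position; "ee_rot": TCP orientation; "force": force on the tool from outside, world axes, zero at the start; "ft_torque": the same for the moment, N m; "width": opening from 0.0 (shut) to 1.0 (fully open).
Only numpy, scipy, OpenCV 4.12 (cv2) and the standard library are available. Lean on these libraries where they do the work, as an engineer would, in place of code of your own. Each camera call takes 0.05 s, during which the arm holds its last target.

## Working session

There is one attempt and no reset: what is moved stays moved. The work goes in short steps, Python scripts to look and compute and a shell command to move; the robot and the scene stay as the last step left them, time stands still between calls to the robot, and variables do not carry over. Pictures are saved under pics/ and viewed, and the job is handed in when it is done.

```bash
ls; mkdir -p pics; python3 - <<'E'
from cell import arm
import cv2,numpy as np
print(arm.observe())
for n in ["scene","top","wrist"]:
    d=arm.get_image(n); cv2.imwrite(f"pics/{n}0.png",d["img"][:,:,::-1]); np.savez(f"pics/{n}0.npz",**d)
    print(n,d["K"].tolist(),d["R"].tolist(),d["t"].tolist())
E
```

```text
pics
{'clock': 0.0, 'joints': array([-1.33659395,  0.4352748 ,  0.02496802,  1.57408357, -0.01157894,
        1.13399265, -0.07514673]), 'dq': array([-9.52591473e-05,  8.37348768e-04, -4.54857912e-04, -1.14127268e-05,
       -4.92788449e-05,  1.10238173e-04,  7.50296154e-04]), 'joint_efforts': array([-2.55405184e-04, -6.67836142e+01,  9.85257849e-01, -3.14468765e+01,
       -6.04210887e-02,  4.27456037e-02,  2.06310588e-04]), 'position': array([0.20644317, 0.5894224 , 0.24791793]), 'ee_rot': array([-5.26692259e-01, -3.09701787e+00,  2.52926276e-03]), 'force': array([-0.60723806,  0.14007451, -0.09687969]), 'ft_torque': array([0.02100992, 0.06563652, 0.0027421 ]), 'width': 0.9933585936310225}
scene [[507.40763890431055, 0.0, 320.0566799767036], [0.0, 507.40763890431055, 232.90043001853624], [0.0, 0.0, 1.0]] [[0.606935331295595, 0.7946926826394693, 0.009645920608722732], [0.5407446665863817, -0.40403070753119974, -0.7378037631580775], [-0.5824300036772564, 0.45301515154696703, -0.6749463410415596]] [-0.35183579849599356, -0.2945155793098365, 1.3604387816547898]
top [[581.2703926366135, 0.0, 314.84127173832144], [0.0, 581.2703926366135, 239.3045251806034], [0.0, 0.0, 1.0]] [[0.024503683472111588, -0.9996028707130488, -0.01391654980697066], [-0.9830984879653569, -0.02156803462790281, -0.18180259305774082], [0.18143024129545632, 0.018136172267623436, -0.9832365670574661]] [0.0028910360337236055, 0.6095526116308151, 1.0671082432752892]
wrist [[421.75993654308746, 0.0, 316.60094484524376], [0.0, 421.75993654308746, 232.72990233113282], [0.0, 0.0, 1.0]] [[0.33088466541911077, 0.9436704949742456, -0.0011554676751664033], [0.9102334932233411, -0.3188369204242411, 0.26423097091147846], [0.2489785653523602, -0.08848172178168458, -0.9644587388300403]] [-0.6246321028180295, -0.033807896246797815, 0.38928057266881744]
```

View pics/scene0.png

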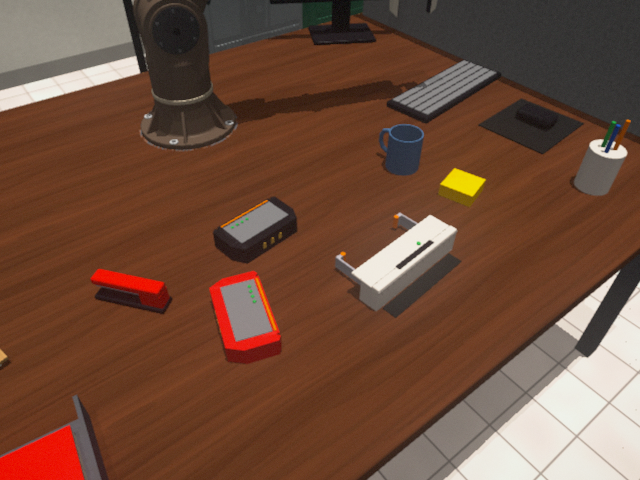

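View pics/top0.png

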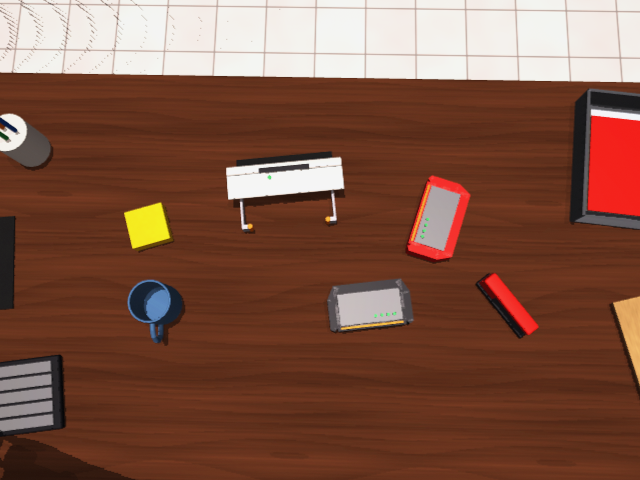

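The views show the black pack at about (370,305) in the top image and the white dock at (287,180), with orange rollers at (248,227) and (331,219). The mug, notes, red look-alike and stapler stand clear to the sides. Next I measure.

```bash
cat > h.py <<'E'
import numpy as np,cv2
from cell import arm
def cloud(d):
    K,R,t,z=d["K"],d["R"],d["t"],d["z_map"]
    v,u=np.mgrid[:480,:640]
    c=np.stack([(u-K[0,2])/K[0,0]*z,(v-K[1,2])/K[1,1]*z,z],-1)
    return (c-t)@R
def ray(d,px,h):
    K,R,t=d["K"],d["R"],d["t"]
    px=np.atleast_2d(px).astype(float)
    r=np.c_[(px[:,0]-K[0,2])/K[0,0],(px[:,1]-K[1,2])/K[1,1],np.ones(len(px))]@R
    C=-R.T@t
    return C+r*((h-C[2])/r[:,2])[:,None]
def rect(P):
    r=cv2.minAreaRect((P[:,:2]*1000).astype(np.float32)); return r
def hsv(d): return cv2.cvtColor(d["img"],cv2.COLOR_RGB2HSV)
E
cat > meas.py <<'E'
from h import *
import sys
def run(d):
    P=cloud(d);H=hsv(d);ok=d["z_map"]>0
    X,Y,Z=P[...,0],P[...,1],P[...,2]
    orange=(H[...,0]>8)&(H[...,0]<24)&(H[...,1]>170)&(H[...,2]>180)
    n,l,s,c=cv2.connectedComponentsWithStats(orange.astype(np.uint8))
    for i in range(1,n):
        if s[i,4]>8: 
            v,u=np.where(l==i); h=np.median(Z[l==i])
            q=ray(d,np.c_[u,v],0.036)
            fit=cv2.fitLine((q[:,:2]*1000).astype(np.float32),cv2.DIST_HUBER,0,.01,.01).ravel()
            print("orange",s[i],c[i].round(1),"zmed",round(h,4),"ctr",(q.mean(0)*1000).round(1),"dir",np.degrees(np.arctan2(fit[1],fit[0])).round(2))
    grey=(H[...,1]<60)&(H[...,2]>100)
    for nm,m in [("packtop",ok&(abs(Z-.038)<.006)&(X>.3)&(X<.58)&(abs(Y+.1)<.2)&~((H[...,1]>150)&(H[...,2]>120)&(H[...,0]<5))),("hood",ok&(Z>.048)&(Z<.064)&(H[...,1]<60)&(H[...,2]>150)&(X>.5)&(X<.8)&(abs(Y)<.25))]:
        n,l,s,c=cv2.connectedComponentsWithStats(m.astype(np.uint8))
        i=1+np.argmax(s[1:,4]); mm=l==i
        print(nm,s[i],"z",np.median(Z[mm]).round(4),"rect",rect(P[mm]))
if __name__=="__main__":
    run(dict(np.load("pics/top0.npz"))); print(); run(dict(np.load("pics/scene0.npz")))
E
python3 meas.py
```

```text
orange [411 185  19  56 152] [420.  212.7] zmed 0.0381 ctr [ 671.2 -189.3   36. ] dir -17.2
orange [325 217   5   5  19] [327.4 218.7] zmed 0.034 ctr [654.9  -6.4  36. ] dir 19.13
orange [248 224   5   5  19] [249.6 225.7] zmed 0.0333 ctr [637.5 147.1  36. ] dir -14.14
orange [342 321  61   8 107] [372.4 324.7] zmed 0.0385 ctr [449.4 -96.7  36. ] dir -82.39
packtop [ 327  279   87   53 3673] z 0.038 rect ((487.5555419921875, -89.57801818847656), (88.09392547607422, 160.13536071777344), 7.795422554016113)
hood [ 226  157  118   43 3354] z 0.0527 rect ((732.280029296875, 80.80130004882812), (66.99440002441406, 228.8864288330078), 6.80183219909668)

orange [221 200  46  27  69] [243.2 213.5] zmed 0.0389 ctr [448.6 -96.2  36. ] dir -82.4
orange [394 215   5   3  11] [395.7 216.1] zmed 0.0347 ctr [640.2 146.6  36. ] dir 3.91
orange [340 252   6   4  16] [342.7 253.2] zmed 0.0346 ctr [658.5  -7.3  36. ] dir 51.11
orange [255 278  22  53 169] [265.7 304.1] zmed 0.0391 ctr [ 674.2 -188.6   36. ] dir -17.24
packtop [ 213  196   84   56 2462] z 0.0383 rect ((489.7890930175781, -88.54293823242188), (93.31922149658203, 162.18345642089844), 7.61146879196167)
hood [ 352  215  105   78 2899] z 0.0534 rect ((734.6137084960938, 80.8362045288086), (67.27873229980469, 229.5059051513672), 6.473521709442139)
```

```bash
python3 - <<'E'
import cv2
a=cv2.imread("pics/top0.png")[140:345,215:425]
cv2.imwrite("pics/topc.png",cv2.resize(a,None,fx=2.9,fy=2.9,interpolation=cv2.INTER_CUBIC))
E
```

```text
(no output)
```

View pics/topc.png

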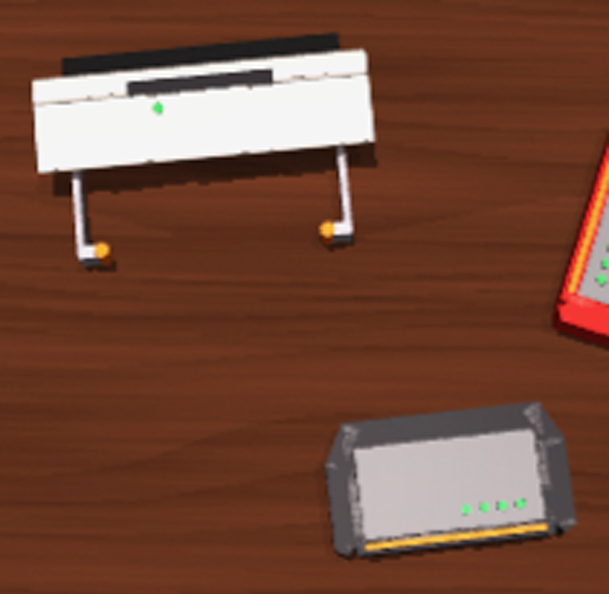

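```bash
cat >> h.py <<'E'
from scipy.spatial.transform import Rotation as Ro
def plan(xy,z=None,yaw=None):
    """remaining shift in tool axes (units) from measured pose; yaw = heading of tool y in deg"""
    s=arm.observe();p=s["position"];R=Ro.from_rotvec(s["ee_rot"]).as_matrix()
    h=np.degrees(np.arctan2(R[1,1],R[0,1]))
    g=np.array([xy[0],xy[1],p[2] if z is None else z])
    print("t",round(s["clock"],2),"tcp",p.round(4),"yheading",h.round(2),"tz",R[:,2].round(4),"F",s["force"].round(1),"w",round(s["width"],3))
    print("shift units",((R.T@(g-p))/.04).round(3),"turn z units",None if yaw is None else (np.radians(h-yaw)/.08).round(3))
D=np.array([.6925,.0757]);DY=np.radians(6.6)
def dock(x,y):
    c,s=np.cos(DY),np.sin(DY); return D+np.array([c*x-s*y,s*x+c*y])
def indock(p):
    c,s=np.cos(DY),np.sin(DY); q=np.asarray(p)[:2]-D; return np.array([c*q[0]+s*q[1],-s*q[0]+c*q[1]])
E
python3 -m pendant '[[[0,0,0,0,0,0.98,0.7],[0,0,0,0,0,0.98,0.9],[0,0,0,0,0,0.98,0.9],[0,0,0,0,0,0.98,0.9],[0,0,0,0,0,0.98,0.9],[0,0,0,0,0,0.98,0.9],[0,0,0,0,0,0.98,0.9],[0,0,0,0,0,0.98,0.9],[0,0,0,0,0,0.98,0.9],[0,0,0,0,0,0.98,0.9],[0,0,0,0,0,0.98,0.9],[0,0,0,0,0,0.98,0.9],[0,0,0,0,0,0.98,0.9],[0,0,0,0,0,0.98,0.9],[0,0,0,0,0,0,0.9]]]'
python3 -c "
from h import *
plan((.4958,-.1987),.25,7.7)"
```

```text
clock: 1.4
position: [0.2063, 0.5898, 0.2484]
ee_rot: [2.069, 2.364, -0.001]
force: [-0.6, 0.3, -0.6]
width: 0.1
t 1.4 tcp [0.2063 0.5898 0.2484] yheading 7.62 tz [-1.e-04 -6.e-04 -1.e+00] F [-0.6  0.3 -0.6] w 0.1
shift units [-20.497   4.561  -0.028] turn z units -0.018
```

```bash
python3 -m pendant '[[[-0.8,0.18,0,0,0,0,0.9],[-0.8,0.18,0,0,0,0,0.9],[-0.8,0.18,0,0,0,0,0.9],[-0.8,0.18,0,0,0,0,0.9],[-0.8,0.18,0,0,0,0,0.9],[-0.8,0.18,0,0,0,0,0.9],[-0.8,0.18,0,0,0,0,0.9],[-0.8,0.18,0,0,0,0,0.9],[-0.8,0.18,0,0,0,0,0.9],[-0.8,0.18,0,0,0,0,0.9],[-0.8,0.18,0,0,0,0,0.9],[-0.8,0.18,0,0,0,0,0.9],[-0.8,0.18,0,0,0,0,0.9],[-0.8,0.18,0,0,0,0,0.9],[-0.8,0.18,0,0,0,0,0.9],[-0.8,0.18,0,0,0,0,0.9],[-0.8,0.18,0,0,0,0,0.9],[-0.8,0.18,0,0,0,0,0.9],[-0.8,0.18,0,0,0,0,0.9],[-0.8,0.18,0,0,0,0,0.9]]]'
python3 -c "
from h import *
plan((.4958,-.1987),.032,7.7)"
```

```text
clock: 3.07
position: [0.4364, -0.0262, 0.2489]
ee_rot: [2.061, 2.371, 0.001]
force: [0.2, 1.1, -1.1]
width: 0.099
t 3.07 tcp [ 0.4364 -0.0262  0.2489] yheading 8.0 tz [ 5.e-04  4.e-04 -1.e+00] F [ 0.2  1.1 -1.1] w 0.099
shift units [-4.479  0.868  5.422] turn z units 0.065
```

```bash
python3 -m pendant '[[[-0.8,0.15,0,0,0,0,0.9],[-0.8,0.15,0,0,0,0,0.9],[-0.8,0.15,0,0,0,0,0.9],[-0.8,0.15,0,0,0,0,0.9],[-0.7,0.15,0,0,0,0,0.9],[-0.5,0.12,0,0,0,0,0.9],[0,0,0,0,0,0,0.9],[0,0,0,0,0,0,0.9]]]'
python3 - <<'E'
from h import *
plan((.4958,-.1987),.032,7.7)
d=arm.get_image("wrist"); cv2.imwrite("pics/w1.png",d["img"][:,:,::-1])
E
```

```text
clock: 3.73
position: [0.4943, -0.1953, 0.2484]
ee_rot: [-2.065, -2.367, 0.002]
force: [-0.3, 0.4, 0.3]
width: 0.105
t 3.73 tcp [ 0.4943 -0.1953  0.2484] yheading 7.79 tz [-8.e-04 -6.e-04 -1.e+00] F [-0.3  0.4  0.3] w 0.105
shift units [-0.086  0.03   5.411] turn z units 0.02
```

View pics/w1.png

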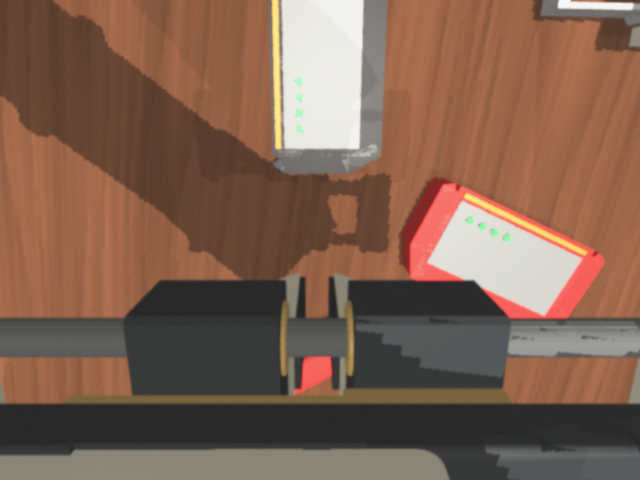

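The wrist view shows the pack's -y end at (325,170), ahead of the fingers at (317,320). A bit of red at (315,370) is the stapler, so I check its clearance before lowering.

```bash
python3 - <<'E'
from h import *
d=dict(np.load("pics/top0.npz"));P=cloud(d)
Q=P[265:345,465:545].reshape(-1,3);Q=Q[(Q[:,2]>.012)]
print(rect(Q), Q[np.argmax(Q[:,1])],Q[:,2].max()); print(cv2.boxPoints(rect(Q)))
Q=P[170:270,400:475].reshape(-1,3);Q=Q[Q[:,2]>.012];print(cv2.boxPoints(rect(Q)))
E
```

```text
((483.02734375, -200.1851806640625), (123.52569580078125, 404.68109130859375), 4.501682281494141) [ 0.4055737  -0.00331652  1.16007832] 1.160078324443276
[[ 405.57367     -3.3165064]
 [ 437.33643   -406.74918  ]
 [ 560.481     -397.05386  ]
 [ 528.71826      6.3788147]]
[[ 344.81796   -104.185486 ]
 [ 699.94183   -318.08466  ]
 [ 760.6975    -217.2157   ]
 [ 405.57367     -3.3165283]]
```

```bash
python3 - <<'E'
from h import *
d=dict(np.load("pics/top0.npz"));P=cloud(d)
for a in [P[265:345,465:545],P[170:270,400:475]]:
    Q=a.reshape(-1,3);Q=Q[(Q[:,2]>.012)&(Q[:,2]<.07)];print(cv2.boxPoints(rect(Q)),Q[:,2].max())
E
```

```text
[[ 432.40674 -381.56396]
 [ 452.57672 -407.91583]
 [ 557.2522  -327.79608]
 [ 537.0822  -301.4442 ]] 0.05912587631510261
[[ 569.65814 -244.00732]
 [ 723.87665 -291.96063]
 [ 750.17267 -207.39209]
 [ 595.95416 -159.43878]] 0.04538217554830874
```

```bash
python3 -m pendant '[[[-0.08,0.03,0.8,0,0,0,0.9],[0,0,0.8,0,0,0,0.9],[0,0,0.8,0,0,0,0.9],[0,0,0.8,0,0,0,0.9],[0,0,0.8,0,0,0,0.9],[0,0,0.6,0,0,0,0.9],[0,0,0.5,0,0,0,0.9],[0,0,0.3,0,0,0,0.9],[0,0,0,0,0,0,0.9],[0,0,0,0,0,0,0.9]]]'
python3 - <<'E'
from h import *
plan((.4958,-.1987),.032,7.7)
print(indock(arm.observe()["position"]))
E
```

```text
clock: 4.62
position: [0.4962, -0.1965, 0.033]
ee_rot: [-2.063, -2.368, -0.0]
force: [-0.1, -0.4, 0.2]
width: 0.098
t 4.62 tcp [ 0.4962 -0.1965  0.033 ] yheading 7.89 tz [-4.e-04  6.e-04 -1.e+00] F [-0.1 -0.4  0.2] w 0.098
shift units [-0.054 -0.019  0.025] turn z units 0.041
[-0.22623687 -0.24779535]
```

```bash
python3 -m pendant '[[[0.2,0,0.02,0,0,0.14,0.9],[0.15,0,0,0,0,0.14,0.9],[0.1,0,0,0,0,0,0.9],[0.1,0,0,0,0,0,0.9],[0.1,0,0,0,0,0,0.9],[0.15,0,0,0,0,0,0.9],[0.2,0,0,0,0,0,0.9],[0.2,0,0,0,0,0,0.9],[0.2,0,0,0,0,0,0.9],[0.2,0,0,0,0,0,0.9]]]'
python3 - <<'E'
from h import *
import meas
plan(dock(-.226,-.0895),.032,6.6)
d=arm.get_image("top"); cv2.imwrite("pics/t2.png",d["img"][:,:,::-1]); meas.run(d)
E
```

```text
clock: 5.45
position: [0.4897, -0.1348, 0.0329]
ee_rot: [2.09, 2.34, 0.0]
force: [0.4, -5.3, 3.2]
width: 0.101
t 5.45 tcp [ 0.4897 -0.1348  0.0329] yheading 6.46 tz [ 0.003  -0.0024 -1.    ] F [ 0.4 -5.3  3.2] w 0.101
shift units [ 2.407 -0.015  0.016] turn z units -0.03
orange [411 185  19  56 153] [420.  212.6] zmed 0.0384 ctr [ 671.5 -189.4   36. ] dir -17.19
orange [325 217   5   5  19] [327.4 218.7] zmed 0.034 ctr [654.9  -6.4  36. ] dir 19.13
orange [248 224   5   5  19] [249.6 225.7] zmed 0.0329 ctr [637.5 147.1  36. ] dir -14.14
packtop [ 304  281   71   51 1962] z 0.0379 rect ((483.8077087402344, -34.58778381347656), (86.82424926757812, 139.1005096435547), 6.307297706604004)
hood [ 226  157  118   43 3345] z 0.0527 rect ((732.1232299804688, 80.73286437988281), (66.82243347167969, 228.89329528808594), 6.524076461791992)
```

View pics/t2.png

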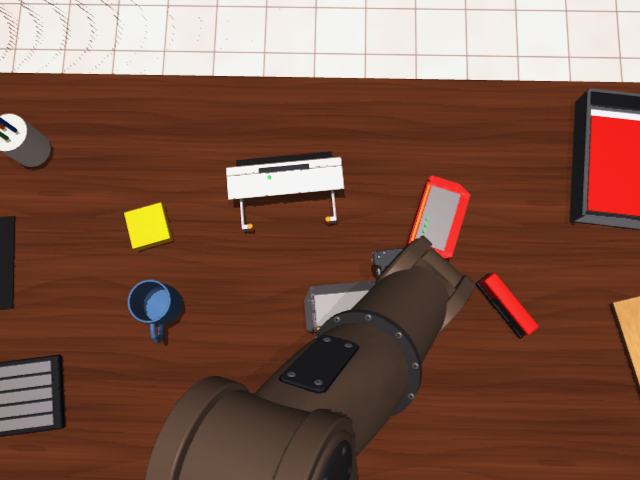

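The arm hides the right part of the pack. Its left end at (307,308) has moved and stayed square at 6.3°, with a push force of about 5 N. I continue the side push.

```bash
python3 -m pendant '[[[0.2,0,0,0,0,0,0.9],[0.2,0,0,0,0,0,0.9],[0.2,0,0,0,0,0,0.9],[0.2,0,0,0,0,0,0.9],[0.2,0,0,0,0,0,0.9],[0.2,0,0,0,0,0,0.9],[0.2,0,0,0,0,0,0.9],[0.2,0,0,0,0,0,0.9],[0.2,0,0,0,0,0,0.9],[0.2,0,0,0,0,0,0.9],[0.15,0,0,0,0,0,0.9],[0.1,0,0,0,0,0,0.9],[0.05,0,0,0,0,0,0.9],[0,0,0,0,0,0,0.9],[0,0,0,0,0,0,0.9]]]'
python3 - <<'E'
from h import *
import meas
plan(dock(-.226,-.0895),.032,6.6)
d=arm.get_image("top"); cv2.imwrite("pics/t3.png",d["img"][:,:,::-1]); meas.run(d)
d=arm.get_image("scene"); cv2.imwrite("pics/s3.png",d["img"][:,:,::-1]); meas.run(d)
E
```

```text
clock: 6.75
position: [0.4792, -0.0429, 0.0327]
ee_rot: [2.09, 2.342, 0.001]
force: [0.8, -5.2, 4.9]
width: 0.095
t 6.75 tcp [ 0.4792 -0.0429  0.0327] yheading 6.5 tz [ 2.3e-03 -8.0e-04 -1.0e+00] F [ 0.8 -5.2  4.9] w 0.095
shift units [ 0.095 -0.012  0.017] turn z units -0.021
orange [411 185  19  56 152] [420.  212.7] zmed 0.0386 ctr [ 671.2 -189.3   36. ] dir -17.2
orange [325 217   5   5  19] [327.4 218.7] zmed 0.0333 ctr [654.9  -6.4  36. ] dir 19.13
orange [248 224   5   5  19] [249.6 225.7] zmed 0.0341 ctr [637.5 147.1  36. ] dir -14.14
packtop [270 287  39  41 831] z 0.0379 rect ((493.8862609863281, 79.90716552734375), (52.08020782470703, 105.61504364013672), 48.59483337402344)
hood [ 226  157  118   43 3330] z 0.0527 rect ((732.2958374023438, 80.82795715332031), (66.63671112060547, 229.0340118408203), 6.776889324188232)
orange [310 174   6   4   9] [312.7 175.7] zmed 0.0388 ctr [428.6  94.2  36. ] dir -83.72
orange [301 178   8   5  11] [304.4 180.3] zmed 0.0389 ctr [431.5  69.3  36. ] dir -82.19
orange [394 215   5   3  11] [395.7 216.1] zmed 0.0341 ctr [640.2 146.6  36. ] dir 3.91
orange [340 252   6   4  16] [342.7 253.2] zmed 0.0345 ctr [658.5  -7.3  36. ] dir 51.11
orange [255 278  22  53 168] [265.7 304.2] zmed 0.0389 ctr [ 674.3 -188.7   36. ] dir -17.24
packtop [297 174  43  35 569] z 0.0384 rect ((474.3218078613281, 67.55023193359375), (98.7126693725586, 64.81246185302734), 0.00627093855291605)
hood [ 352  215  105   78 2902] z 0.0534 rect ((734.8356323242188, 81.60176086425781), (66.57394409179688, 231.2276611328125), 6.435631275177002)
```

View pics/t3.png

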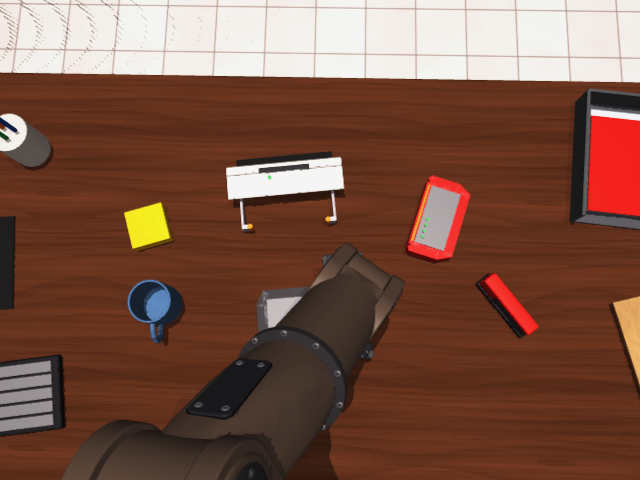

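View pics/s3.png

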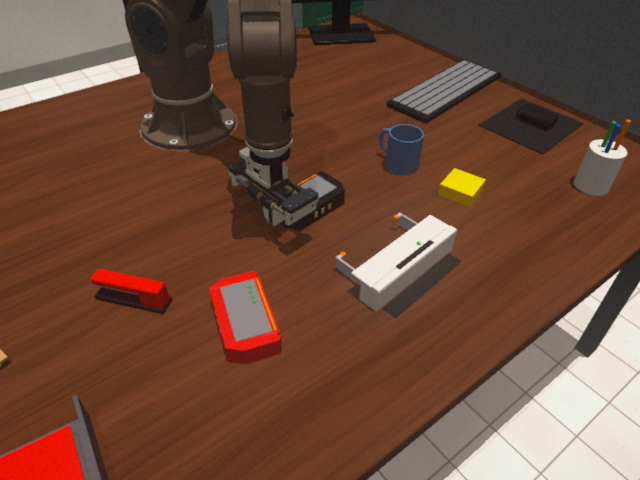

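Both views show the pack lined up before the dock mouth, with the gripper at its right end. I finish the last few mm, back off and lift to look.

```bash
python3 -m pendant '[[[0.08,0,0,0,0,0,0.9],[0,0,0,0,0,0,0.9],[-0.2,0,0,0,0,0,0.9],[-0.4,0,0,0,0,0,0.9],[-0.4,0,0,0,0,0,0.9],[-0.4,0,-0.5,0,0,0,0.9],[-0.2,0,-0.8,0,0,0,0.9],[0,0,-0.8,0,0,0,0.9],[0,0,-0.8,0,0,0,0.9],[0,-0.7,0,0,0,0,0.9],[0,-0.7,0,0,0,0,0.9],[0,-0.7,0,0,0,0,0.5],[0,0,0,0,0,0,0.3],[0,0,0,0,0,0,0.25]]]'
python3 - <<'E'
from h import *
import meas
plan(dock(-.305,0),.15,96.6)
d=arm.get_image("top"); cv2.imwrite("pics/t4.png",d["img"][:,:,::-1]); meas.run(d)
d=arm.get_image("scene"); cv2.imwrite("pics/s4.png",d["img"][:,:,::-1]); meas.run(d)
E
```

```text
clock: 8.02
position: [0.4001, -0.1117, 0.1479]
ee_rot: [-2.09, -2.342, -0.002]
force: [1.0, 0.1, -0.9]
width: 0.271
t 8.02 tcp [ 0.4001 -0.1117  0.1479] yheading 6.51 tz [-0.001   0.0024 -1.    ] F [ 1.   0.1 -0.9] w 0.271
shift units [ 3.814  0.17  -0.044] turn z units -19.655
orange [411 185  19  56 152] [420.  212.7] zmed 0.0388 ctr [ 671.2 -189.3   36. ] dir -17.2
orange [325 217   5   5  19] [327.4 218.7] zmed 0.0349 ctr [654.9  -6.4  36. ] dir 19.13
orange [248 224   5   5  19] [249.6 225.7] zmed 0.0329 ctr [637.5 147.1  36. ] dir -14.14
orange [267 328  63   7 102] [297.5 330.6] zmed 0.0384 ctr [434.8  46.3  36. ] dir -83.58
packtop [ 270  285   70   51 3045] z 0.0379 rect ((475.03997802734375, 36.80222702026367), (88.47853088378906, 133.57276916503906), 6.403748989105225)
hood [ 226  157  118   43 3351] z 0.0527 rect ((732.1270141601562, 80.64555358886719), (67.3387451171875, 229.32310485839844), 6.422687530517578)
orange [301 174  16   9  22] [308.5 178. ] zmed 0.0384 ctr [430.1  81.7  36. ] dir -84.06
orange [292 183   8   5  11] [295.4 185.3] zmed 0.0395 ctr [434.5  43.   36. ] dir -82.19
orange [277 188  14   9  20] [283.2 192. ] zmed 0.0387 ctr [438.4   8.5  36. ] dir -82.39
orange [394 215   5   3  11] [395.7 216.1] zmed 0.0355 ctr [640.2 146.6  36. ] dir 3.91
orange [340 252   6   4  16] [342.7 253.2] zmed 0.0352 ctr [658.5  -7.3  36. ] dir 51.11
orange [255 278  22  53 169] [265.7 304. ] zmed 0.039 ctr [ 674.  -188.5   36. ] dir -17.21
packtop [ 269  174   71   45 1699] z 0.0384 rect ((477.50335693359375, 36.452491760253906), (92.80401611328125, 134.32647705078125), 5.928083896636963)
hood [ 352  215  105   78 2906] z 0.0534 rect ((735.18896484375, 80.91856384277344), (67.07182312011719, 232.22601318359375), 6.7274017333984375)
```

View pics/s4.png

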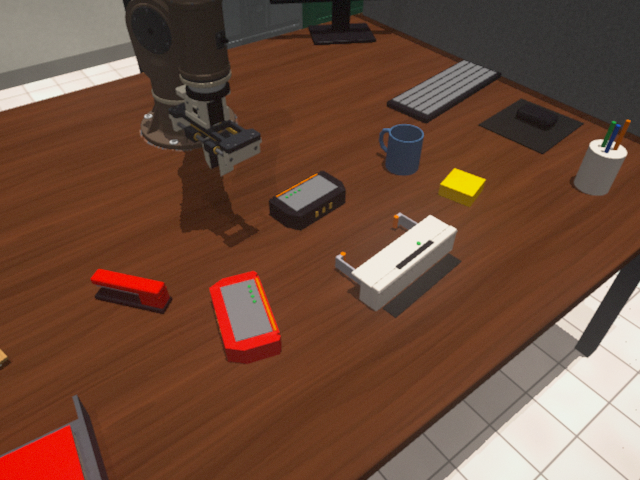

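View pics/t4.png

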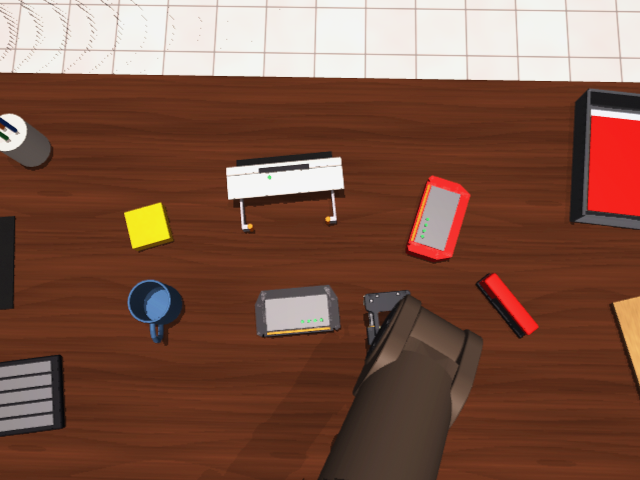

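```bash
sed -i 's/abs(Y+.1)<.2)/abs(Y)<.23)/' meas.py; python3 - <<'E'
from h import *
import meas
for n in("top","scene"):
    d=arm.get_image(n); meas.run(d)
print(indock((.4731,.0525)))
E
```

```text
orange [411 185  19  56 153] [420.  212.6] zmed 0.0385 ctr [ 671.5 -189.4   36. ] dir -17.19
orange [325 217   5   5  19] [327.4 218.7] zmed 0.0344 ctr [654.9  -6.4  36. ] dir 19.13
orange [248 224   5   5  19] [249.6 225.7] zmed 0.0333 ctr [637.5 147.1  36. ] dir -14.14
orange [268 328  62   7 102] [297.5 330.6] zmed 0.0385 ctr [434.8  46.2  36. ] dir -83.53
packtop [ 255  285   85   52 3687] z 0.0378 rect ((473.4776611328125, 49.870662689208984), (88.1597900390625, 160.05780029296875), 6.516488075256348)
hood [ 226  157  118   43 3342] z 0.0527 rect ((732.0965576171875, 80.64897918701172), (66.23634338378906, 228.87583923339844), 6.572129249572754)
orange [301 174  16   9  22] [308.5 178. ] zmed 0.0393 ctr [430.1  81.7  36. ] dir -84.06
orange [292 183   8   5  11] [295.4 185.3] zmed 0.0387 ctr [434.5  43.   36. ] dir -82.19
orange [277 188  14   9  20] [283.2 192. ] zmed 0.0394 ctr [438.4   8.5  36. ] dir -82.39
orange [394 215   5   3  11] [395.7 216.1] zmed 0.0344 ctr [640.2 146.6  36. ] dir 3.91
orange [340 252   6   4  16] [342.7 253.2] zmed 0.0344 ctr [658.5  -7.3  36. ] dir 51.11
orange [255 278  22  53 171] [265.6 303.9] zmed 0.0386 ctr [ 673.8 -188.5   36. ] dir -17.23
packtop [ 269  170   77   49 2010] z 0.0384 rect ((475.6654968261719, 51.778289794921875), (92.03113555908203, 165.4609375), 6.30299711227417)
hood [ 352  215  105   78 2905] z 0.0534 rect ((734.3871459960938, 80.27445983886719), (68.13507080078125, 229.1820068359375), 6.866385459899902)
[-0.22061253  0.00217096]
```

```bash
sed -i 's/^D=.*/D=np.array([.6917,.0758]);DY=np.radians(6.57)/' h.py
python3 -m pendant '[[[0.6,0,0,0,0,0,0.25],[0.8,0,0,0,0,0,0.25],[0.8,0,0,0,0,0,0.25],[0.8,0,0,0,0,0,0.25],[0.6,0.15,0,0,0,0,0.25],[0.2,0,0,0,0,0,0.25],[0,0,0,0,0,-0.98,0.25],[0,0,0,0,0,-0.98,0.25],[0,0,0,0,0,-0.98,0.25],[0,0,0,0,0,-0.98,0.25],[0,0,0,0,0,-0.98,0.25],[0,0,0,0,0,-0.98,0.25],[0,0,0,0,0,-0.98,0.25],[0,0,0,0,0,-0.98,0.25],[0,0,0,0,0,-0.98,0.25],[0,0,0,0,0,-0.98,0.25]]]'
python3 -m pendant '[[[0,0,0,0,0,-0.98,0.25],[0,0,0,0,0,-0.98,0.25],[0,0,0,0,0,-0.98,0.25],[0,0,0,0,0,-0.98,0.25],[0,0,0,0,0,-0.98,0.25],[0,0,0,0,0,-0.98,0.25],[0,0,0,0,0,-0.98,0.25],[0,0,0,0,0,-0.98,0.25],[0,0,0,0,0,-0.98,0.25],[0,0,0,0,0,-0.98,0.25],[0,0,0,0,0,0,0.25],[0,0,0,0,0,0,0.25]]]'
python3 -c "
from h import *
plan(dock(-.300,0),.034,96.57);print(arm.observe()['joints'])"
```

```text
clock: 9.55
position: [0.391, 0.0392, 0.1478]
ee_rot: [1.032, 2.967, -0.001]
force: [0.5, 0.4, -0.6]
width: 0.75
clock: 10.55
position: [0.3908, 0.0392, 0.1478]
ee_rot: [0.17, -3.137, 0.0]
force: [0.0, -0.3, -0.3]
width: 0.751
t 10.55 tcp [0.3908 0.0392 0.1478] yheading 96.2 tz [-0.e+00 -2.e-04 -1.e+00] F [ 0.  -0.3 -0.3] w 0.751
shift units [-0.077  0.051  2.846] turn z units -0.081
[-0.63436309  0.19729054  0.46606498  2.25854559 -0.13504125  0.71093289
  1.60548452]
```

```bash
python3 -m pendant '[[[0,0.05,0.5,0,0,-0.08,0.25],[0,0,0.7,0,0,0,0.25],[0,0,0.7,0,0,0,0.25],[0,0,0.5,0,0,0,0.25],[0,0,0.35,0,0,0,0.25],[0,0,0.1,0,0,0,0.25],[0,0,0,0,0,0,0.25],[0,0,0,0,0,0,0.25]]]'
python3 - <<'E'
from h import *
plan(dock(-.28,0),.034,96.57)
d=arm.get_image("wrist"); cv2.imwrite("pics/w5.png",d["img"][:,:,::-1])
E
```

```text
clock: 11.22
position: [0.3905, 0.0413, 0.0342]
ee_rot: [-0.182, 3.136, -0.0]
force: [-0.4, -0.9, 0.3]
width: 0.748
t 11.22 tcp [0.3905 0.0413 0.0342] yheading 96.65 tz [ 0.e+00 -1.e-04 -1.e+00] F [-0.4 -0.9  0.3] w 0.748
shift units [-0.58  -0.005  0.006] turn z units 0.017
```

View pics/w5.png

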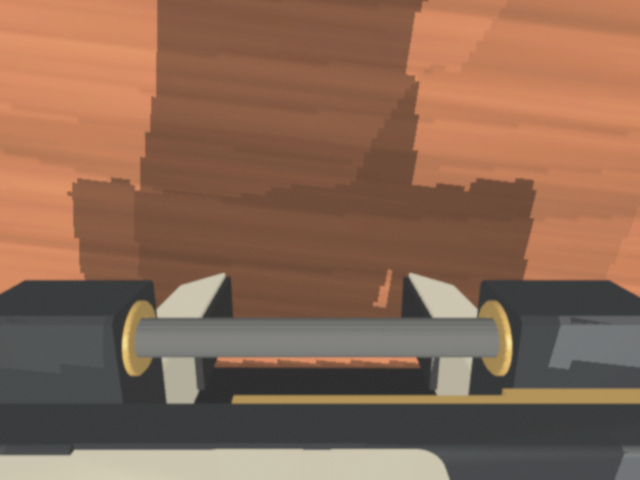

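The wrist camera looks away from the pack from here. The fingers stand behind it. I push to just short of the rollers.

```bash
python3 -m pendant '[[[-0.25,0,0,0,0,0,0.25],[-0.25,0,0,0,0,0,0.25],[-0.1,0,0,0,0,0,0.25],[-0.1,0,0,0,0,0,0.25],[-0.1,0,0,0,0,0,0.25],[-0.15,0,0,0,0,0,0.25],[-0.2,0,0,0,0,0,0.25],[-0.25,0,0,0,0,0,0.25],[-0.25,0,0,0,0,0,0.25],[-0.25,0,0,0,0,0,0.25],[-0.25,0,0,0,0,0,0.25],[-0.25,0,0,0,0,0,0.25],[-0.25,0,0,0,0,0,0.25],[-0.25,0,0,0,0,0,0.25],[-0.25,0,0,0,0,0,0.25],[-0.15,0,0,0,0,0,0.25],[-0.1,0,0,0,0,0,0.25],[0,0,0,0,0,0,0.25]]]'
python3 - <<'E'
from h import *
import meas
plan(dock(-.055,0),.034,96.57); print(indock(arm.observe()["position"]))
d=arm.get_image("top"); cv2.imwrite("pics/t6.png",d["img"][:,:,::-1]); meas.run(d)
d=arm.get_image("scene"); cv2.imwrite("pics/s6.png",d["img"][:,:,::-1]); meas.run(d)
E
```

```text
clock: 12.77
position: [0.5257, 0.0574, 0.0339]
ee_rot: [0.184, -3.136, -0.0]
force: [-3.5, -1.2, -0.9]
width: 0.75
t 12.77 tcp [0.5257 0.0574 0.0339] yheading 96.73 tz [-4.e-04  0.e+00 -1.e+00] F [-3.5 -1.2 -0.9] w 0.75
shift units [-2.801 -0.027 -0.003] turn z units 0.035
[-0.1670576   0.00074942]
orange [411 185  19  56 153] [420.  212.6] zmed 0.0381 ctr [ 671.5 -189.4   36. ] dir -17.19
orange [325 217   5   5  19] [327.4 218.7] zmed 0.0336 ctr [654.9  -6.4  36. ] dir 19.13
packtop [326 256   2   3   4] z 0.0377 rect ((578.4337158203125, -5.458364486694336), (1.7246001958847046, 4.234221458435059), 63.85441207885742)
hood [ 226  157  118   43 3324] z 0.0527 rect ((732.4547729492188, 80.68876647949219), (66.70057678222656, 229.115478515625), 6.617893695831299)
orange [394 215   5   3  11] [395.7 216.1] zmed 0.0348 ctr [640.2 146.6  36. ] dir 3.91
orange [341 252   5   4  15] [342.9 253.2] zmed 0.0348 ctr [658.7  -7.1  36. ] dir 13.5
orange [255 278  22  53 172] [265.7 304.2] zmed 0.0386 ctr [ 674.2 -188.7   36. ] dir -17.25
packtop [ 304  192   70   42 1086] z 0.0387 rect ((547.3908081054688, 61.18043518066406), (166.63735961914062, 65.06551361083984), 89.9573745727539)
hood [ 352  215  105   78 2898] z 0.0534 rect ((735.2268676757812, 81.07740020751953), (67.35700225830078, 230.52064514160156), 6.390527248382568)
```

View pics/t6.png

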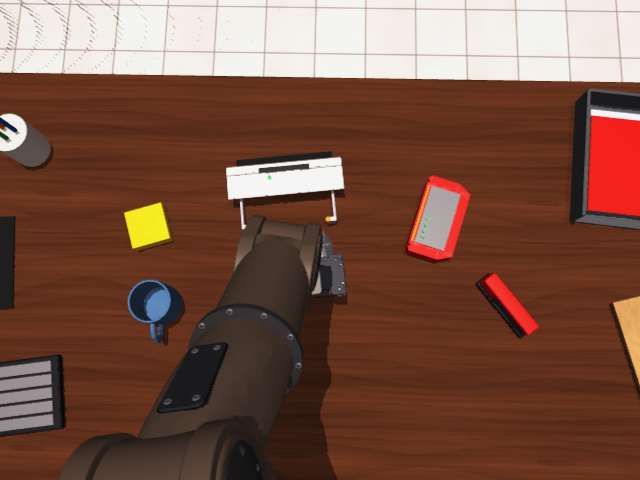

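View pics/s6.png

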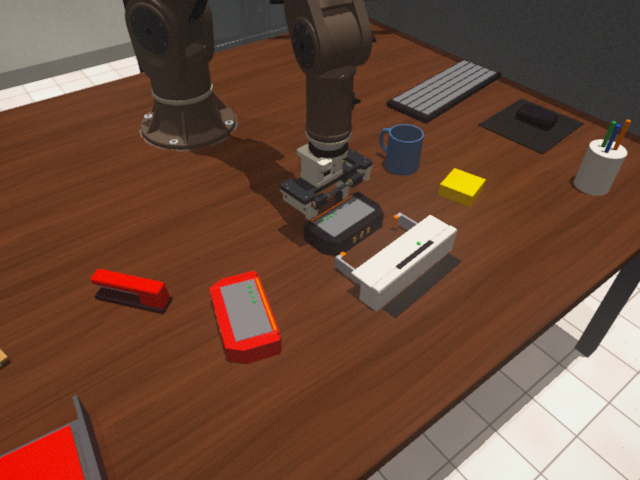

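```bash
python3 - <<'E'
from h import *
d=arm.get_image("scene");P=cloud(d);H=hsv(d)
m=(abs(P[...,2]-.0385)<.004)&(P[...,0]>.48)&(P[...,0]<.64)&(abs(P[...,1]-.07)<.13)&(H[...,2]<230)
n,l,s,c=cv2.connectedComponentsWithStats(m.astype(np.uint8));i=1+np.argmax(s[1:,4]);Q=P[l==i]
q=np.array([indock(p) for p in Q])*1000
print(len(q),np.percentile(q[:,0],[0,1,99,100]),np.percentile(q[:,1],[0,1,99,100]))
# front edge slope
b=[(y,q[(abs(q[:,1]-y)<6),0].max()) for y in range(-60,61,12)];print(np.round(b,1))
for px in[(395.7,216.1),(342.9,253.2)]: print(indock(ray(d,px,.0345)[0])*1000)
a=d["img"][170:300,270:470,::-1];cv2.imwrite("pics/s6c.png",cv2.resize(a,None,fx=4,fy=4,interpolation=cv2.INTER_CUBIC))
E
```

```text
2320 [-172.73496641 -155.8005054   -65.59886854  -63.71945669] [-82.03258989 -79.47841044  77.47170828  80.75126186]
[[-60.  -65. ]
 [-48.  -65.4]
 [-36.  -64.7]
 [-24.  -63.7]
 [-12.  -64.6]
 [  0.  -65. ]
 [ 12.  -65.7]
 [ 24.  -64.3]
 [ 36.  -64.7]
 [ 48.  -65.5]
 [ 60.  -64.6]]
[-44.09612988  77.6183122 ]
[-43.23164458 -77.38868561]
```

View pics/s6c.png

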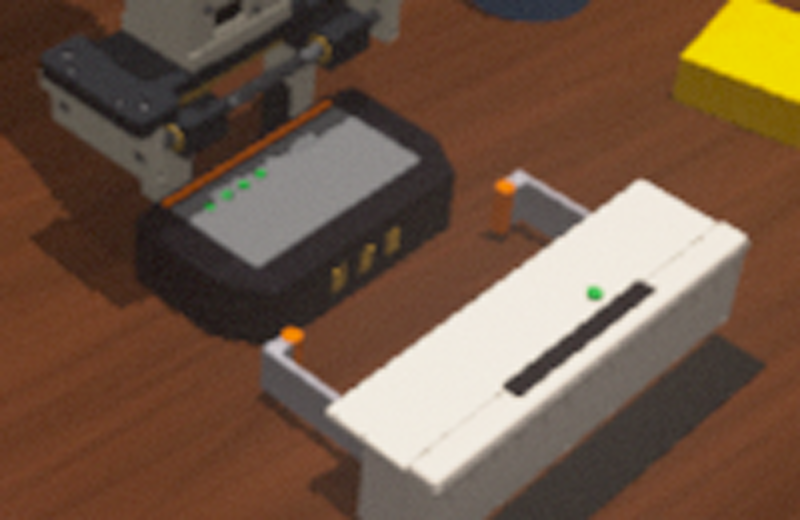

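The crop shows the pack square and centred: ends at y' = -79.5 and +77.5 mm, rollers at ±77.5, front edge parallel to the dock. I push in gently.

```bash
python3 -m pendant '[[[-0.1,0,0,0,0,0,0.25],[-0.1,0,0,0,0,0,0.25],[-0.1,0,0,0,0,0,0.25],[-0.1,0,0,0,0,0,0.25],[-0.1,0,0,0,0,0,0.25],[-0.1,0,0,0,0,0,0.25],[-0.1,0,0,0,0,0,0.25],[-0.1,0,0,0,0,0,0.25],[-0.1,0,0,0,0,0,0.25],[-0.1,0,0,0,0,0,0.25],[-0.1,0,0,0,0,0,0.25],[-0.1,0,0,0,0,0,0.25],[-0.1,0,0,0,0,0,0.25],[-0.1,0,0,0,0,0,0.25]]]'
python3 - <<'E'
from h import *
plan(dock(-.055,0),.034,96.57); print(indock(arm.observe()["position"]))
d=arm.get_image("scene")
a=d["img"][170:300,270:470,::-1];cv2.imwrite("pics/s7c.png",cv2.resize(a,None,fx=4,fy=4,interpolation=cv2.INTER_CUBIC))
E
```

```text
clock: 14.08
position: [0.5775, 0.0636, 0.0337]
ee_rot: [0.184, -3.13, -0.001]
force: [-4.2, -0.2, -2.0]
width: 0.749
t 14.08 tcp [0.5775 0.0636 0.0337] yheading 96.71 tz [-6.6e-03  1.0e-04 -1.0e+00] F [-4.2 -0.2 -2. ] w 0.749
shift units [-1.496 -0.026 -0.018] turn z units 0.031
[-0.11486203  0.00090966]
```

View pics/s7c.png

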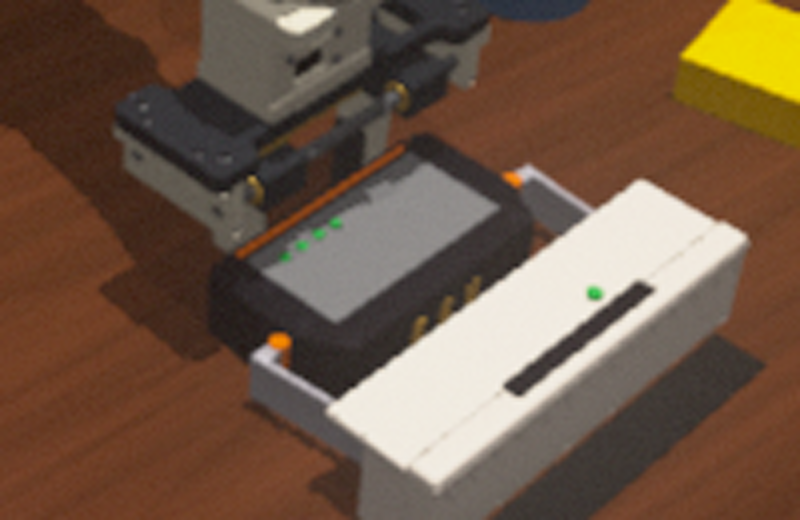

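The rollers now ride spread on the pack's end faces, evenly on both sides. I carry on.

```bash
python3 -m pendant '[[[-0.1,0,0,0,0,0,0.25],[-0.1,0,0,0,0,0,0.25],[-0.1,0,0,0,0,0,0.25],[-0.1,0,0,0,0,0,0.25],[-0.1,0,0,0,0,0,0.25],[-0.1,0,0,0,0,0,0.25],[-0.1,0,0,0,0,0,0.25],[-0.1,0,0,0,0,0,0.25],[-0.1,0,0,0,0,0,0.25],[-0.1,0,0,0,0,0,0.25],[-0.1,0,0,0,0,0,0.25],[-0.05,0,0,0,0,0,0.25]]]'
python3 - <<'E'
from h import *
plan(dock(-.055,0),.034,96.57); print(indock(arm.observe()["position"]))
d=arm.get_image("scene")
a=d["img"][170:300,270:470,::-1];cv2.imwrite("pics/s8c.png",cv2.resize(a,None,fx=4,fy=4,interpolation=cv2.INTER_CUBIC))
E
```

```text
clock: 15.13
position: [0.6274, 0.0695, 0.034]
ee_rot: [-0.185, 3.135, 0.0]
force: [-2.0, -0.7, -2.4]
width: 0.752
t 15.13 tcp [0.6274 0.0695 0.034 ] yheading 96.74 tz [ 9.e-04  1.e-04 -1.e+00] F [-2.  -0.7 -2.4] w 0.752
shift units [-0.239 -0.027  0.001] turn z units 0.037
[-0.06458317  0.00107155]
```

View pics/s8c.png

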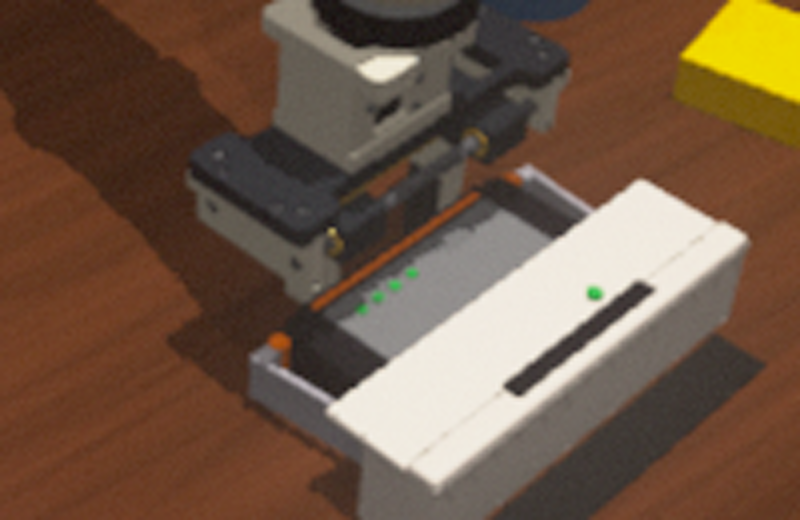

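The pack is about 9 mm short and the clips are still spread. I go on in small steps.

```bash
python3 -m pendant '[[[-0.05,0,0,0,0,0,0.25],[-0.05,0,0,0,0,0,0.25],[-0.05,0,0,0,0,0,0.25],[0,0,0,0,0,0,0.25]]]'
python3 -m pendant '[[[-0.04,0,0,0,0,0,0.25],[-0.03,0,0,0,0,0,0.25],[0,0,0,0,0,0,0.25]]]'
python3 - <<'E'
from h import *
plan(dock(-.055,0),.034,96.57); print(indock(arm.observe()["position"]))
d=arm.get_image("scene")
a=d["img"][170:300,270:470,::-1];cv2.imwrite("pics/s9c.png",cv2.resize(a,None,fx=4,fy=4,interpolation=cv2.INTER_CUBIC))
E
```

```text
clock: 15.52
position: [0.6334, 0.0701, 0.0342]
ee_rot: [-0.184, 3.135, 0.0]
force: [-1.1, 0.4, -1.0]
width: 0.751
clock: 15.77
position: [0.6358, 0.0704, 0.0342]
ee_rot: [-0.184, 3.135, 0.0]
force: [-1.5, 0.7, 1.2]
width: 0.752
t 15.77 tcp [0.6358 0.0704 0.0342] yheading 96.73 tz [ 9.e-04  1.e-04 -1.e+00] F [-1.5  0.7  1.2] w 0.752
shift units [-0.028 -0.025  0.005] turn z units 0.034
[-0.05612402  0.00100359]
```

View pics/s9c.png

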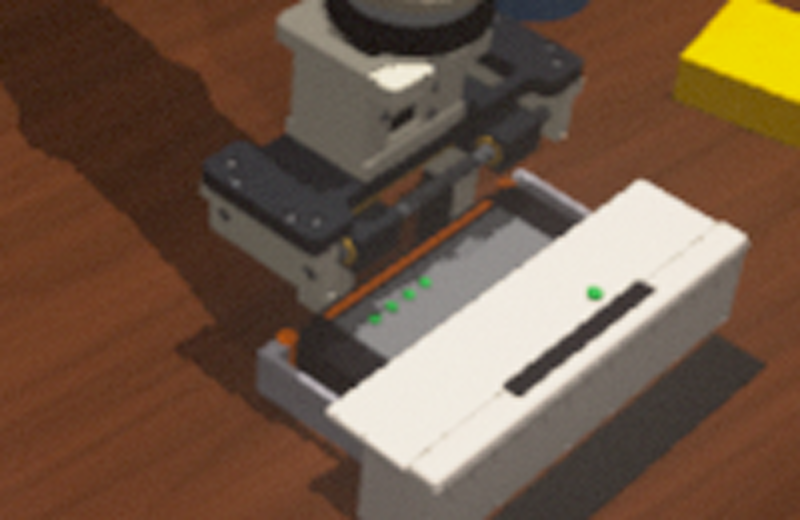

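The rollers are now coming in over the pack's rear chamfer, on both sides. A few more mm.

```bash
python3 -m pendant '[[[-0.03,0,0,0,0,0,0.25],[-0.03,0,0,0,0,0,0.25],[0,0,0,0,0,0,0.25]]]'
python3 -m pendant '[[[-0.03,0,0,0,0,0,0.25],[0,0,0,0,0,0,0.25],[0,0,0,0,0,0,0.25]]]'
python3 - <<'E'
from h import *
plan(dock(-.055,0),.034,96.57); print(indock(arm.observe()["position"]))
d=arm.get_image("scene")
a=d["img"][170:300,270:470,::-1];cv2.imwrite("pics/s10c.png",cv2.resize(a,None,fx=4,fy=4,interpolation=cv2.INTER_CUBIC))
import meas; meas.run(d)
E
```

```text
clock: 16.07
position: [0.6369, 0.0705, 0.0339]
ee_rot: [0.184, -3.135, -0.0]
force: [-5.7, -0.1, 4.4]
width: 0.745
clock: 16.32
position: [0.6373, 0.0705, 0.0339]
ee_rot: [0.184, -3.133, -0.0]
force: [-8.3, -0.3, 6.3]
width: 0.751
t 16.32 tcp [0.6373 0.0705 0.0339] yheading 96.73 tz [-3.e-03 -1.e-04 -1.e+00] F [-8.3 -0.3  6.3] w 0.751
shift units [ 0.009 -0.025 -0.004] turn z units 0.034
[-0.05462449  0.00099976]
orange [255 278  22  53 171] [265.6 303.9] zmed 0.0387 ctr [ 673.7 -188.5   36. ] dir -17.21Traceback (most recent call last):
  File "<stdin>", line 5, in <module>
  File "meas.py", line 17, in run
    i=1+np.argmax(s[1:,4]); mm=l==i
        ~~~~~~~~~^^^^^^^^^
    return _wrapfunc(a, 'argmax', axis=axis, out=out, **kwds)
    return bound(*args, **kwds)
ValueError: attempt to get argmax of an empty sequence
```

View pics/s10c.png

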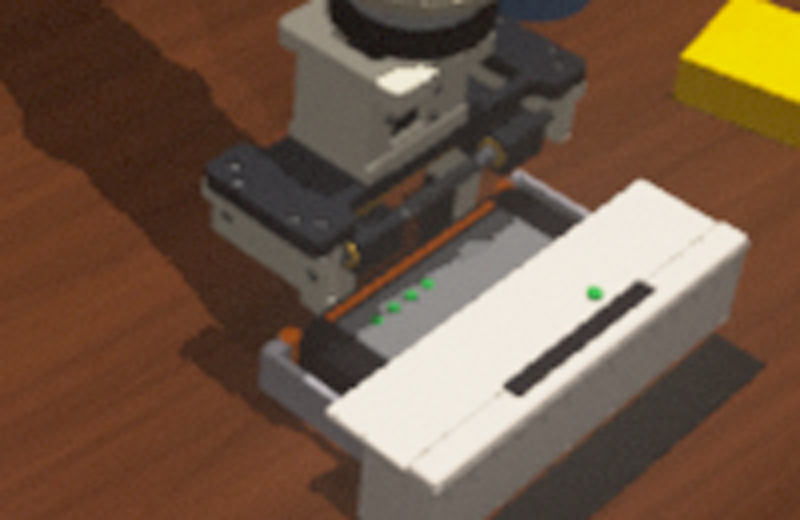

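Both rollers look back where they were when shut: right about (342,254), left about (396,216). The force rose to 8 N, which fits the back spring and stops. I back off to look without the gripper.

```bash
python3 -m pendant '[[[0.1,0,0,0,0,0,0.25],[0.3,0,0,0,0,0,0.25],[0.5,0,0,0,0,0,0.25],[0.5,0,0,0,0,0,0.25],[0.5,0,-0.5,0,0,0,0.25],[0.7,0,-0.8,0,0,0,0.25],[0.8,0,-0.8,0,0,0,0.25],[0.8,0,-0.8,0,0,0,0.25],[0.8,0,0,0,0,0,0.25],[0.8,0,0,0,0,0,0.25],[0,0,0,0,0,0,0.25],[0,0,0,0,0,0,0.25]]]'
cat > chk.py <<'E'
from h import *
import sys
k=sys.argv[1]
for n,w in (("scene",[(396,216),(343,253)]),("top",[(249.6,225.7),(327.4,218.7)])):
    d=arm.get_image(n);o=dict(np.load(f"pics/{n}0.npz"))
    for dd,nm in((o,"before"),(d,"now")):
        H=hsv(dd);P=cloud(dd)
        m=((H[...,0]>5)&(H[...,0]<24)&(H[...,1]>190)&(H[...,2]>150))
        for cx,cy in w:
            v,u=np.where(m[int(cy)-7:int(cy)+8,int(cx)-7:int(cx)+8]); 
            if len(u):
                c=(u.mean()+int(cx)-7,v.mean()+int(cy)-7); print(n,nm,np.round(c,1),len(u),(indock(ray(dd,c,.0345)[0])*1000).round(1))
    H=hsv(d);P=cloud(d)
    m=(H[...,0]>8)&(H[...,0]<24)&(H[...,1]>160)&(H[...,2]>120)
    q=(ray(d,np.argwhere(m)[:,::-1],.038)[:,:2]-D)@np.array([[np.cos(DY),-np.sin(DY)],[np.sin(DY),np.cos(DY)]])*1000
    q=q[(abs(q[:,1])<66)&(q[:,0]>-60)&(q[:,0]<-20)]
    print(n,"line x",np.median(q[:,0]),"y",q[:,1].min(),q[:,1].max(),"slope deg",np.degrees(np.polyfit(q[:,1],q[:,0],1)[0]),len(q))
    a=d["img"][170:300,270:470,::-1] if n=="scene" else d["img"][140:270,190:390,::-1]
    cv2.imwrite(f"pics/{n}{k}.png",cv2.resize(a,None,fx=4,fy=4,interpolation=cv2.INTER_CUBIC))
plan(dock(-.055,0),.034,96.57)
E
python3 chk.py A
```

```text
clock: 17.37
position: [0.4133, 0.0444, 0.1447]
ee_rot: [-0.185, 3.135, 0.002]
force: [0.6, -0.4, -0.2]
width: 0.748
scene before [395.5 216.6] 13 [-43.4  76. ]
scene before [342.8 253.1] 19 [-43.5 -77.3]
scene now [392.5 219.2] 19 [-42.4  65.4]
scene now [342.3 253.2] 20 [-44.  -78.2]
scene line x -37.558511805033476 y -60.882701483472204 60.91303543171386 slope deg -0.17341622893835013 132
top before [250.2 225.9] 18 [-45.8  76.2]
top before [327.  218.7] 16 [-45.4 -76.7]
top now [250.3 225.9] 17 [-45.8  75.9]
top now [327.5 219.1] 12 [-46.3 -77.6]
top line x -38.93882190375825 y -59.429510215219615 57.807400574740456 slope deg -0.0932417215204198 126
t 17.47 tcp [0.4156 0.0446 0.1447] yheading 96.75 tz [ 2.6e-03  6.0e-04 -1.0e+00] F [-0.4  0.4 -0.9] w 0.752
shift units [-5.564 -0.034  2.783] turn z units 0.039
```

View pics/sceneA.png

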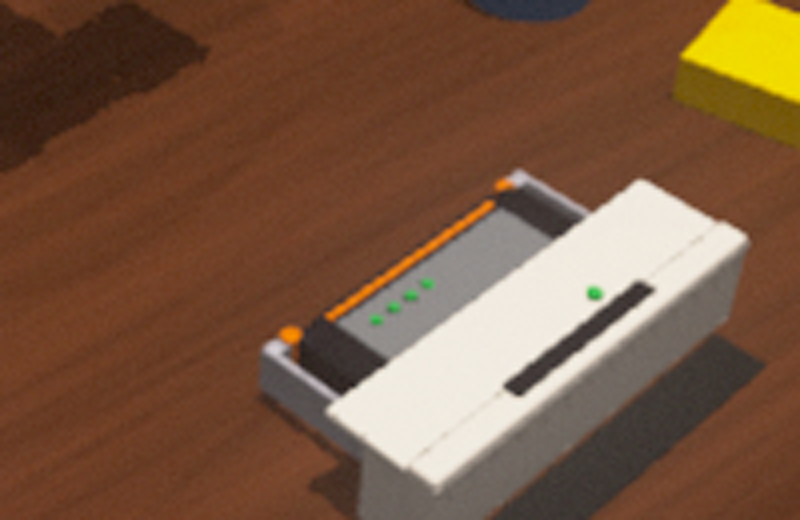

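View pics/topA.png

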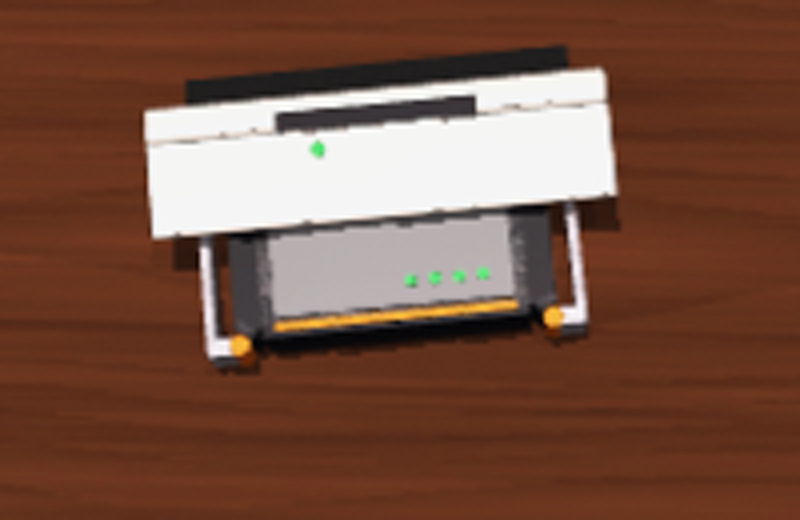

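Both views show the pack in the dock with a roller behind each rear corner, the orange line square to within 0.2° and at x' = -38.9 mm as expected. The scene's left roller reading is spoilt by the orange line. The right roller reads about 0.9 mm outward in both views, which is close to the 0.015 rad limit, so I take a close look with the wrist camera.

```bash
python3 -m pendant '[[[0,0,-0.8,0,0,0,0.25],[0,0,-0.8,0,0,0,0.25],[-0.5,0,-0.5,0,0,0,0.25],[-0.8,0,0,0,0,0,0.25],[-0.8,0,0,0,0,0,0.25],[-0.8,0,0,0,0,0,0.25],[-0.8,0,0,0,0,0,0.25],[-0.8,0,0,0,0,0,0.25],[-0.8,0,0,0,0,0,0.25],[-0.8,0,0,0,0,0,0.25],[-0.8,0,0,0,0,0,0.25],[-0.8,0,0,0,0,0,0.25],[-0.5,0,0,0,0,0,0.25],[0,0,0,0,0,0,0.25],[0,0,0,0,0,0,0.25]]]'
python3 - <<'E'
from h import *
d=arm.get_image("wrist"); cv2.imwrite("pics/w11.png",d["img"][:,:,::-1]); np.savez("pics/w11.npz",**d)
plan(dock(.04,0)); print(indock(-d["R"].T@d["t"]),(-d["R"].T@d["t"])[2])
E
```

```text
clock: 18.72
position: [0.7413, 0.0825, 0.2264]
ee_rot: [0.185, -3.136, 0.002]
force: [0.0, 0.2, 0.5]
width: 0.753
t 18.77 tcp [0.7404 0.0824 0.2269] yheading 96.73 tz [-8.e-04 -9.e-04 -1.e+00] F [ 0.  -0.7  0.1] w 0.75
shift units [ 0.227 -0.024  0.   ] turn z units None
[-0.01984194  0.00092688] 0.3620397171134779
```

View pics/w11.png

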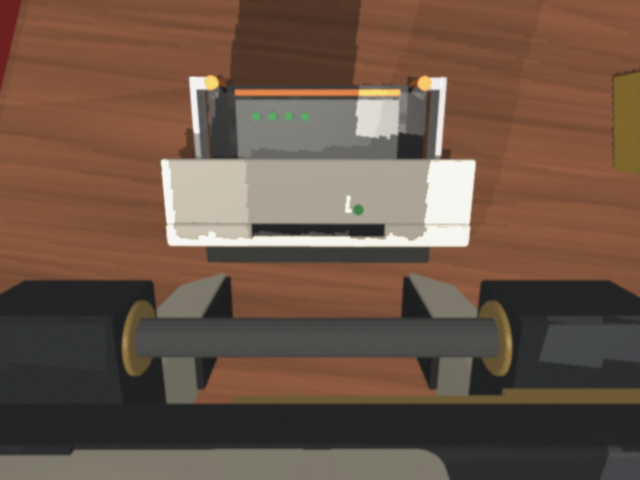

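The close view shows both rollers behind the pack's corners at (212,83) and (424,83), symmetric about the hood (162 to 475 px). I measure them.

```bash
python3 - <<'E'
from h import *
d=dict(np.load("pics/w11.npz"));H=hsv(d)
m=((H[...,0]>6)&(H[...,0]<26)&(H[...,1]>130)&(H[...,2]>140)).astype(np.uint8)
n,l,s,c=cv2.connectedComponentsWithStats(m[60:110,190:445])
T=np.array([[np.cos(DY),-np.sin(DY)],[np.sin(DY),np.cos(DY)]])
for i in range(1,n):
    if s[i,4]<15: continue
    v,u=np.where(l==i);u=u+190.;v=v+60.
    z=.035 if s[i,2]<40 else .038
    q=(ray(d,np.c_[u,v],z)[:,:2]-D)@T*1000
    print(s[i],[u.mean().round(2),v.mean().round(2)],q.mean(0).round(2),"ext y",q[:,1].min().round(1),q[:,1].max().round(1),"slope",np.degrees(np.polyfit(q[:,1],q[:,0],1)[0]).round(2))
# hood edges, at rows 170-200; leaf outer edges rows 90-150
g=cv2.cvtColor(d["img"],cv2.COLOR_RGB2GRAY).astype(float)
def edge(r,a,b,sg):
    x=np.diff(g[r,a:b])*sg; x[x<0]=0; k=x.argmax(); w=x[max(0,k-2):k+3]; return a+.5+max(0,k-2)+(w*np.arange(len(w))).sum()/w.sum()
for r in(175,190,205):
    e=[edge(r,150,180,1),edge(r,460,490,-1)];q=(ray(d,[(x,r) for x in e],.053)[:,:2]-D)@T*1000;print("hood",r,np.round(e,1),q.round(1).tolist())
for r in(82,90,100,115,130,145):
    e=[edge(r,180,202,1),edge(r,434,455,-1)];q=(ray(d,[(x,r) for x in e],.035)[:,:2]-D)@T*1000;print("leaf",r,np.round(e,1),q.round(1).tolist())
a=d["img"][60:180,150:490,::-1];cv2.imwrite("pics/w11c.png",cv2.resize(a,None,fx=2.3,fy=2.3,interpolation=cv2.INTER_CUBIC))
E
```

```text
[ 16  14  14  16 164] [np.float64(211.88), np.float64(81.38)] [-45.17 -76.22] ext y -80.6 -71.0 slope 2.32
[227  15  13  16 166] [np.float64(423.17), np.float64(82.3)] [-44.95  78.5 ] ext y 73.9 82.9 slope 3.98
[  45   29  165    7 1000] [np.float64(308.45), np.float64(91.87)] [-37.9   -5.47] ext y -59.2 60.6 slope -0.4
hood 175 [161.5 474.1] [[21.1, -113.0], [20.4, 115.9]]
hood 190 [162.9 472.7] [[32.2, -112.9], [31.5, 116.0]]
hood 205 [164.1 471.2] [[43.5, -113.1], [42.8, 116.0]]
leaf 82 [188.8 446.3] [[-44.7, -93.1], [-45.2, 95.4]]
leaf 90 [189.5 445.6] [[-39.1, -93.1], [-39.6, 95.4]]
leaf 100 [190.3 444.8] [[-32.1, -93.0], [-32.6, 95.4]]
leaf 115 [191.6 443.7] [[-21.4, -92.9], [-21.9, 95.5]]
leaf 130 [192.7 442.5] [[-10.5, -92.9], [-11.1, 95.4]]
leaf 145 [194.2 441.4] [[0.6, -92.5], [0.0, 95.4]]
```

View pics/w11c.png

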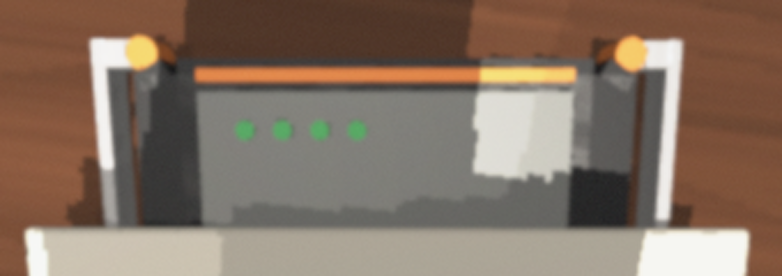

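```bash
python3 - <<'E'
from h import *
g=0
for k in range(6): 
    d=arm.get_image("wrist"); g=g+cv2.cvtColor(d["img"],cv2.COLOR_RGB2GRAY).astype(float)/6
o=d; T=np.array([[np.cos(DY),-np.sin(DY)],[np.sin(DY),np.cos(DY)]])
def edge(r,a,b,sg):
    x=np.diff(g[r,a:b])*sg; x[x<0]=0; k=x.argmax(); w=x[max(0,k-2):k+3]; return a+.5+max(0,k-2)+(w*np.arange(len(w))).sum()/w.sum()
def fit(rows,a,b,sg,z):
    q=(ray(o,[(edge(r,a,b,sg),r) for r in rows],z)[:,:2]-D)@T*1000
    f=np.polyfit(q[:,0],q[:,1],1); return f[0].round(4),np.polyval(f,-46).round(2),np.abs(q[:,1]-np.polyval(f,q[:,0])).max().round(2)
for nm,z in(("leaf",.035),):
    print("right leaf slope,y@-46,res",fit(range(82,136),180,202,1,z)); print("left",fit(range(82,136),434,455,-1,z))
print("hood R",fit(range(170,215),150,180,1,.053),"hood L",fit(range(170,215),460,490,-1,.053))
E
```

```text
right leaf slope,y@-46,res (np.float64(0.0099), np.float64(-93.05), np.float64(0.16))
left (np.float64(0.0039), np.float64(95.85), np.float64(0.07))
hood R (np.float64(-0.0021), np.float64(-112.74), np.float64(0.08)) hood L (np.float64(0.0023), np.float64(116.4), np.float64(0.08))
```

The right leaf reads about 0.01 rad outward and the left about 0, and the pack is rotated about 0.2 to 0.4° with its right end deeper. That is within the limits but close to them. One gentle, square re-push against the stops, with a slight drag to +y, should centre it. I go back behind it first.

```bash
python3 -m pendant '[[[0.6,0,0,0,0,0.08,0.25],[0.8,0,0,0,0,0,0.25],[0.8,0,0,0,0,0,0.25],[0.8,0,0,0,0,0,0.25],[0.6,0,0,0,0,0,0.25],[0.3,0,0,0,0,0,0.25],[0,0,0.5,0,0,0,0.25],[0,0,0.8,0,0,0,0.25],[0,0,0.8,0,0,0,0.25],[0,0,0.8,0,0,0,0.25],[0,0,0.8,0,0,0,0.25],[0,0,0.6,0,0,0,0.25],[0,0,0.4,0,0,0,0.25],[0,0,0.1,0,0,0,0.25],[0,0,0,0,0,0,0.25]]]'
python3 -c "
from h import *
plan(dock(-.0535,0),.034,96.4);print(indock(arm.observe()['position']))"
```

```text
clock: 20.32
position: [0.584, 0.0652, 0.0357]
ee_rot: [0.174, -3.135, 0.0]
force: [0.7, 0.3, 0.7]
width: 0.748
t 20.32 tcp [0.584  0.0652 0.0357] yheading 96.37 tz [-1.5e-03 -2.0e-04 -1.0e+00] F [0.7 0.3 0.7] w 0.748
shift units [-1.367 -0.04   0.04 ] turn z units -0.007
[-0.10815756  0.00178122]
```

```bash
python3 -m pendant '[[[-0.2,-0.08,0.03,0,0,0,0.25],[-0.3,0,0,0,0,0,0.25],[-0.3,0,0,0,0,0,0.25],[-0.2,0,0,0,0,0,0.25],[-0.15,0,0,0,0,0,0.25],[-0.1,0,0,0,0,0,0.25],[-0.05,0,0,0,0,0,0.25],[-0.03,0,0,0,0,0,0.25],[0,0,0,0,0,0,0.25]]]'
python3 -m pendant '[[[-0.03,0,0,0,0,0,0.25],[-0.03,0,0,0,0,0,0.25],[0,0,0,0,0,0,0.25]]]'
python3 -c "
from h import *
plan(dock(-.0535,0),.034,96.4);print(indock(arm.observe()['position']))"
```

```text
clock: 21.07
position: [0.6373, 0.0679, 0.0349]
ee_rot: [0.174, -3.136, -0.0]
force: [-1.1, 0.2, 1.7]
width: 0.753
clock: 21.32
position: [0.6375, 0.068, 0.0347]
ee_rot: [0.175, -3.131, -0.0]
force: [-10.5, -1.1, 7.7]
width: 0.752
t 21.32 tcp [0.6375 0.068  0.0347] yheading 96.39 tz [-0.0054 -0.     -1.    ] F [-10.5  -1.1   7.7] w 0.752
shift units [-0.031  0.04   0.017] turn z units -0.003
[-0.0547398  -0.00158912]
```

```bash
python3 -m pendant '[[[-0.03,0,0,0,0,0,0.25],[0,0.04,0,0,0,0,0.25],[0,0.04,0,0,0,0,0.25],[0,0.04,0,0,0,0,0.25],[0,0,0,0,0,0,0.25]]]'
python3 -c "
from h import *
plan(dock(-.0535,0),.034,96.4);print(indock(arm.observe()['position']))"
```

```text
clock: 21.73
position: [0.6381, 0.0707, 0.0342]
ee_rot: [0.171, -3.132, 0.003]
force: [-9.2, -6.0, 2.3]
width: 0.748
t 21.73 tcp [0.6381 0.0707 0.0342] yheading 96.24 tz [-0.0052 -0.0024 -1.    ] F [-9.2 -6.   2.3] w 0.748
shift units [-0.007 -0.027  0.006] turn z units -0.035
[-0.05379221  0.00108588]
```

```bash
python3 -m pendant '[[[0.1,0,0,0,0,0,0.25],[0.3,0,0,0,0,0,0.25],[0.5,0,0,0,0,0,0.25],[0.5,0,-0.3,0,0,0,0.25],[0,0,-0.7,0,0,0,0.25],[0,0,-0.8,0,0,0,0.25],[0,0,-0.8,0,0,0,0.25],[0,0,-0.8,0,0,0,0.25],[0,0,-0.8,0,0,0,0.25],[0,0,-0.6,0,0,0,0.25],[-0.6,0,0,0,0,0,0.25],[-0.8,0,0,0,0,0,0.25],[-0.8,0,0,0,0,0,0.25],[-0.8,0,0,0,0,0,0.25],[-0.8,0,0,0,0,0,0.25],[0,0,0,0,0,0,0.25],[0,0,0,0,0,0,0.25]]]'
cat > wchk.py <<'E'
from h import *
g=0
for k in range(6): 
    d=arm.get_image("wrist"); g=g+cv2.cvtColor(d["img"],cv2.COLOR_RGB2GRAY).astype(float)/6
T=np.array([[np.cos(DY),-np.sin(DY)],[np.sin(DY),np.cos(DY)]])
cv2.imwrite("pics/w12.png",d["img"][:,:,::-1])
plan(dock(0,0))
H=hsv(d)
m=((H[...,0]>6)&(H[...,0]<26)&(H[...,1]>130)&(H[...,2]>140)).astype(np.uint8); m[:40]=0;m[150:]=0;m[:,:170]=0;m[:,470:]=0
n,l,s,c=cv2.connectedComponentsWithStats(m)
for i in range(1,n):
    if s[i,4]<60: continue
    v,u=np.where(l==i); z=.035 if s[i,2]<40 else .038
    q=(ray(d,np.c_[u,v],z)[:,:2]-D)@T*1000
    print(s[i],q.mean(0).round(2),"y",q[:,1].min().round(1),q[:,1].max().round(1),"slope",np.degrees(np.polyfit(q[:,1],q[:,0],1)[0]).round(2))
E
python3 wchk.py
```

```text
clock: 23.15
position: [0.7373, 0.0839, 0.2257]
ee_rot: [0.175, -3.136, 0.001]
force: [-0.6, -0.3, -0.1]
width: 0.753
t 23.45 tcp [0.7358 0.0838 0.2277] yheading 96.36 tz [ 5.e-04  6.e-04 -1.e+00] F [ 0.6  0.6 -1. ] w 0.751
shift units [ 1.118e+00 -7.700e-02 -1.000e-03] turn z units None
[205  83  12  16 153] [-44.88 -75.4 ] y -79.3 -70.9 slope -1.09
[412  82  13  17 170] [-44.69  78.38] y 73.6 82.7 slope -0.01
[233  98 126   7 802] [-36.98 -12.53] y -58.4 33.7 slope 0.33
[365  98  32   7 124] [-37.4   53.49] y 39.2 62.3 slope 5.03
[170 131  13  15 153] [ -10.39 -103.78] y -108.7 -98.9 slope 2.04
```

View pics/w12.png

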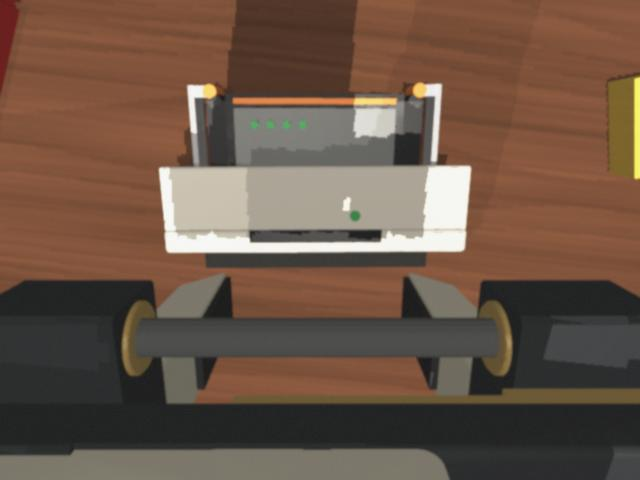

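```bash
cat >> wchk.py <<'E'
def edge(r,a,b,sg):
    x=np.diff(g[r,a:b])*sg; x[x<0]=0; k=x.argmax(); w=x[max(0,k-2):k+3]; return a+.5+max(0,k-2)+(w*np.arange(len(w))).sum()/w.sum()
def fit(rows,a,b,sg,z):
    q=(ray(d,[(edge(r,a,b,sg),r) for r in rows],z)[:,:2]-D)@T*1000
    f=np.polyfit(q[:,0],q[:,1],1); return f[0].round(4),np.polyval(f,-46).round(2),np.abs(q[:,1]-np.polyval(f,q[:,0])).max().round(2)
print("R leaf",fit(range(90,144),180,202,1,.035),"L",fit(range(90,144),428,450,-1,.035))
print("hood R",fit(range(178,222),150,180,1,.053),"hood L",fit(range(178,222),455,485,-1,.053))
def line(c): 
    col=g[90:115,c]; return None
rows=[]
E
python3 wchk.py | tail -2
python3 - <<'E'
from h import *
d=arm.get_image("wrist");H=hsv(d);g=cv2.cvtColor(d["img"],cv2.COLOR_RGB2GRAY).astype(float)
T=np.array([[np.cos(DY),-np.sin(DY)],[np.sin(DY),np.cos(DY)]])
m=(H[...,0]>4)&(H[...,0]<28)&(H[...,1]>90)&(H[...,2]>110)
P=[]
for c in range(236,395):
    v=np.where(m[95:110,c])[0]
    if len(v)>3: P.append((c,95+v.mean()))
q=(ray(d,P,.038)[:,:2]-D)@T*1000;print("line slope deg",np.degrees(np.polyfit(q[:,1],q[:,0],1)[0]),q[:,0].mean())
P=[]
for c in range(170,462):
    x=np.diff(g[158:176,c]);P.append((c,158.5+x.argmax()))
q=(ray(d,P,.054)[:,:2]-D)@T*1000;print("hood front slope",np.degrees(np.polyfit(q[:,1],q[:,0],1)[0]),np.median(q[:,0]))
E
```

```text
R leaf (np.float64(0.0054), np.float64(-92.57), np.float64(0.18)) L (np.float64(0.003), np.float64(95.22), np.float64(0.07))
hood R (np.float64(-0.0013), np.float64(-112.86), np.float64(0.12)) hood L (np.float64(0.0021), np.float64(115.7), np.float64(0.1))
line slope deg 0.4664929718537548 -37.06937749248493
hood front slope -0.0568574311931651 8.9037586608347
```

```bash
python3 -m pendant '[[[0.6,0,0,0,0,0,0.25],[0.8,0,0,0,0,0,0.25],[0.8,0,0,0,0,0,0.25],[0.8,0,0,0,0,0,0.25],[0.8,0,0,0,0,0,0.25],[0.8,0,0,0,0,0,0.25],[0.8,0,0,0,0,0,0.25],[0.8,0,0,0,0,0,0.25],[0.8,0,0,0,0,0,0.25],[0.8,0,0,0,0,0,0.25],[0,0,0,0,0,0,0.25],[0,0,0,0,0,0,0.25]]]'
python3 chk.py B; python3 chk.py C; python3 - <<'E'
from h import *
o=dict(np.load("pics/top0.npz"));d=arm.get_image("top");cv2.imwrite("pics/tend.png",d["img"][:,:,::-1])
for nm,(a,b,c,e) in dict(mug=(275,345,125,185),notes=(200,252,120,178),stap=(265,345,470,545)).items():
    print(nm,cv2.phaseCorrelate(*[np.float64(cv2.cvtColor(x["img"],cv2.COLOR_RGB2GRAY)[a:b,c:e]) for x in(o,d)]))
E
```

```text
clock: 24.8
position: [0.4252, 0.0492, 0.2274]
ee_rot: [-0.175, 3.136, 0.003]
force: [1.0, 0.7, 0.5]
width: 0.749
scene before [395.5 216.6] 13 [-43.4  76. ]
scene before [342.8 253.1] 19 [-43.5 -77.3]
scene now [393.  219.2] 22 [-41.7  66.2]
scene now [342.7 253.1] 18 [-43.7 -77.4]
scene line x -36.76451386859553 y -59.51337572410994 60.91303543171386 slope deg 0.21326911058498402 132
top before [250.2 225.9] 18 [-45.8  76.2]
top before [327.  218.7] 16 [-45.4 -76.7]
top now [250.2 225.9] 18 [-45.8  76.2]
top now [326.9 219.1] 12 [-46.2 -76.5]
top line x -38.17384012683525 y -59.429510215219615 59.63241946151804 slope deg 0.28007747536325406 128
t 24.9 tcp [0.4274 0.0495 0.2276] yheading 96.38 tz [ 1.8e-03  7.0e-04 -1.0e+00] F [-0.   0.1  0.1] w 0.749
shift units [-5.257 -0.087  4.848] turn z units -0.041
scene before [395.5 216.6] 13 [-43.4  76. ]
scene before [342.8 253.1] 19 [-43.5 -77.3]
scene now [393.  219.2] 22 [-41.7  66.2]
scene now [342.6 253.1] 17 [-43.8 -77.7]
scene line x -36.78534666913316 y -59.51337572410994 60.91303543171386 slope deg 0.25483573067771825 131
top before [250.2 225.9] 18 [-45.8  76.2]
top before [327.  218.7] 16 [-45.4 -76.7]
top now [250.2 225.9] 18 [-45.8  76.2]
top now [326.9 219. ] 12 [-46.1 -76.5]
top line x -38.17384012683525 y -59.429510215219615 59.63241946151804 slope deg 0.3330476493529478 128
t 25.0 tcp [0.4276 0.0493 0.2272] yheading 96.36 tz [ 1.1e-03 -2.0e-04 -1.0e+00] F [0.  0.1 0.2] w 0.75
shift units [-5.256 -0.077  4.836] turn z units -0.047
mug ((-0.013020871208059503, -0.0012766134991437639), 0.9956565035065615)
notes ((-0.00428423421364954, 0.011353334557700379), 1.0009714390914186)
stap ((0.5039563799580264, 0.023552888018954832), 0.969221618853155)
```

View pics/topC.png

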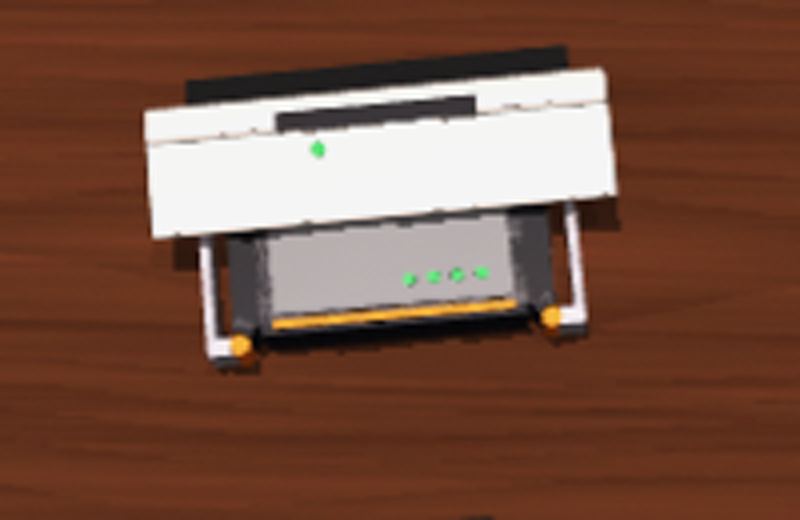

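View pics/sceneC.png

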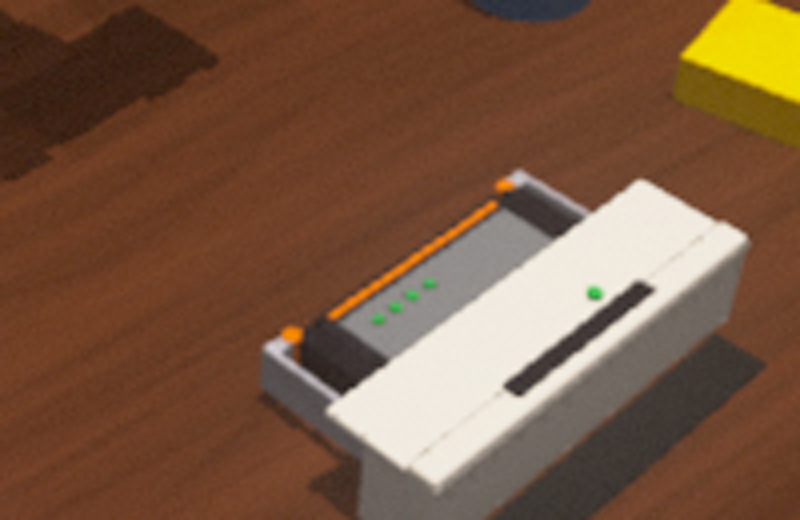

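Both views show each roller back at its shut position to within 0.2 mm, with the pack square within about 0.3° and 0 to 1 mm inside the seated position. The mug and notes are unmoved. I double-check the stapler's 0.5 px reading by its colour.

```bash
python3 - <<'E'
from h import *
for n,b in(("top",(265,345,470,545)),("scene",(265,320,85,180))):
    for d in(dict(np.load(f"pics/{n}0.npz")),arm.get_image(n)):
        H=hsv(d)[b[0]:b[1],b[2]:b[3]];m=((H[...,0]<6)|(H[...,0]>174))&(H[...,1]>180)&(H[...,2]>120)
        v,u=np.where(m);print(n,u.mean().round(2),v.mean().round(2),len(u))
E
```

```text
top 41.28 38.38 1040
top 41.26 38.35 1040
scene 42.45 16.16 1005
scene 42.57 16.21 1002
```

The stapler has not moved. I hand in.

```bash
python3 -c "
from h import *
print(arm.observe()['clock'],arm.sign_off())"
```

```text
the job is handed in; nothing more can be done
25.15 None
```

The pack is seated in the dock with both clips snapped shut, and I handed the job in at 25.2 s with the gripper well clear.

I pushed the pack sideways from its right end until it lined up with the dock. I then pushed it in from behind with two spread fingers. The highest force reading I took was about 11 N, against the 45 N ramming limit, but forces were only read at the end of each move.

**First check:** after the first push the right clip still read 0.01 rad or slightly more outward, close to the 0.015 limit. The pack was also slightly off centre, so I made one gentle, square re-push with a small drag to the left.

**Last checks:**
- **Clips:** in the top view both rollers are within 0.2 mm sideways of where they were when shut. In the close wrist view the right clip reads about 0.005 rad and the left about 0.
- **Pack:** it sits about 0.5 to 0.8 mm past the seated position, inside the 1.5 mm to the stops. It is square within about 0.3° in the top and scene views.
- **Bystanders:** the mug, notes and stapler have not moved.

**Readings that disagreed:**
- The wrist view gave about 0.5° for the pack's angle, from an unevenly lit line.
- The scene view's left roller reading was spoilt because it merged with the pack's orange line.
- A first comparison showed the stapler shifted by 0.5 px, but its colour position in both views showed no movement.

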